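# Lower the propped stone panel and set out the polishing kit

### The arm

A 7-joint arm with a two-finger parallel gripper is mounted at the origin on the work surface. World frame = base frame: x ahead of the robot, y to its left, z up, the work surface at z = 0. Lengths are in m, angles in rad, forces in N, time in s.
With the tool pointing down it reaches from about 0.425 to 0.925 m from the base axis. Payload 6.8 kg.
Tool frame: the origin (TCP) lies on the mounting face of the last link; the fingertips stand 173 mm ahead of it and the grasp point (between the pads) lies 155 mm ahead of it; z points along the fingers, y is the line along which they close (so a half turn about z gives the same grasp; the last joint's range is limited). The gripper opens to 85 mm and grips with 20 to 120 N. Pads are 22 mm wide; open, the fingers measure 114 mm over their backs; the gripper's body (76 mm by 85 mm) begins 54 mm behind the grasp point. The pads swing forward as they close: fully open they stand 13 mm farther back than shut.
Start: joints at [1.135, 0.477, 0.022, 1.555, -0.011, 1.109, -0.083], TCP at [0.217, -0.639, 0.405] pointing down, gripper open.
Joint ranges: [-2.96, 2.96], [-0.34, 2.1], [-1.41, 1.46], [0.24, 2.44], [-1.37, 4.51], [0.17, 1.92], [-2.96, 2.96]. Speed limits (rad/s): [2.39, 2.39, 3.14, 3.14, 3.14, 3.14, 3.14].

### API

Orientations are given as a unit quaternion [w, x, y, z].
In Python, from workcell import * gives the robot as it stands.
- The arm moves only by the shell command python3 -m creep 'ROWS' [FORCE]. ROWS is text: rows parted by semicolons, each of 7 numbers parted by spaces: the opening, from 0 (shut) to 1 (fully open), then the shift along the world's x, y, z as a fraction of full scale, then the turn, a rotation vector about the world's x, y, z as a fraction of full scale. A call has exactly 5 rows; each row is the pose to reach, as a shift and turn from the pose commanded when the call began, turning the shorter way round; what a row does not reach only later rows make up. Full scale, the value 1, is 120 mm for a shift and 180 degrees for a turn. A row lasts 1/12 s, in which the tool goes at most 41.7 mm and 7.16 degrees, less where a joint would pass 70% of its speed; a pose out of reach is approached as far as the arm can. A call with a number of a shift or a turn outside -1 to 1 is refused whole. A call with a gripper value outside its range is refused whole. The fingers move at their own pace and stop on an object; FORCE is the grip in N (left out, the last holds). Time passes only in rows, so rows that repeat a pose let the fingers close, or fill a call up. It gives the time, the measured TCP pose, the force, the opening and the grip force at its end, in the units of the state.
- state(): the state, without advancing time (a new reading comes with each control period).
- get_image(name): name is "scene" or "top"; returns a dict with "color" (400x640x3 uint8, blue, green, red), "fovy" (degrees; the focal length in pixels is half the picture's height over the tangent of half this angle, whatever the lens; pixels are square), "cx", "cy" (the principal point, pixels), "R" (3x3) and "t" (3): a world point X has camera coordinates R X + t. Camera axes: x right, y down, z forward; pixel columns grow to the right and rows downward; lengths in m; the calibration is good to about 2 mm. A picture is of the moment at which its call begins. There is no depth.
- sign_off(): hands the job in; it is judged then, once.
Trained networks look in a picture, given as the dict that the camera call returned (one of the last four; its "shot" number tells which), for a name from the list of things; names that differ only in an ending like _2 or _b are one class to them, and where a whole thing is asked for, a point or a joint stands for the part that bears it (a point fixed in the world has none). Each returns a list of dicts, best first, with "score" (0 to 1); they miss things now and then, are a little off and sometimes report something else, mostly with a low value. They report only what shows in the picture. A call takes as long as a camera call. They do not tell look-alikes from the thing itself.
- boxes_of(picture, label): "point" ([x, y, z] in m, in world coordinates, good to about 4 mm: the middle of the surface that is visible of it).
The state is a dict: "time_s": time; "joint_pos": joint angles; "joint_velocities": joint speeds; "effort": joint torques, N m; "eef_pos": TCP position; "ee_rot": TCP orientation; "wrist_force": force on the tool from outside, world axes, zero at the start; "moment": the same for the moment, N m; "width": opening from 0.0 (shut) to 1.0 (fully open); "grip_force": force on a finger pad.
Only numpy, scipy, OpenCV 4.12 (cv2) and the standard library are available. Lean on these libraries where they do the work, as an engineer would, in place of code of your own. Each camera call takes 0.05 s, during which the arm holds its last target. There are 200 camera calls.

### The job

The stone panel is propped on a wooden wedge: work the wedge back out from under it without lifting the panel, so that it comes down flat, and lay the wedge flat in the aluminium tray. Only once the panel is flat, set the kit out on it in one row along its centre line with a gap between neighbours: the low tin in the middle of the panel, the round backing pad (hub up) between the tin and the hinge, and the rectangular hand block between the tin and the free edge, its long side parallel to that edge; then put the small felt puck on top of the block, at its middle. Leave the tall can and the spray bottle standing where they are.

Things in the scene. Friction and masses are not known exactly. Their poses are not given: they have to be found in the camera images.
- stand: Fixed low steel stand under the hinged pale stone panel (180 x by 260 y by 15 mm, 1.9 kg). Origin: on the bench under the panel's middle; +y towards the hinge (two steel knuckles at y = 138 mm, 32 mm high), -y towards the free edge (y = -130). Flat, the panel's top is 31 mm above the bench, its underside 16. Runners under it leave x = +-70 mm open for the wedge.
- panel (a joint): Hinge of the stone panel, rad: 0 = flat, grows as the free edge lifts. Starts propped at about 0.06 (free edge about 16 mm up, its top about 47 mm above the bench); it sinks under its own weight as the wedge comes out.
- wedge: Loose pale wooden wedge, 140 mm long (y), 26 wide (x), 60 g, upright parallel sides. Origin: centre of underside. Thin end y = +70 mm, 10 mm thick; top slopes up to 38 mm at y = -20; from there to y = -70 a level grip tail 26 mm high. At start its thin end is 71 mm in under the panel's free edge, tail outward; draw it straight out along its own -y, up to about 15 N.
- tray: Fixed open aluminium tray, 100 (x) x 180 (y) x 20 mm high, walls and floor 3 mm. Origin: centre of its underside on the bench. The wedge fits in it lengthwise along the tray's y.
- pad: Loose round backing pad, 140 g: rubber and felt disc 64 mm in diameter and 14 mm thick with an upright aluminium hub on its centre, 26 mm in diameter, from 14 to 44 mm height. Origin: centre of the underside, z up through the hub.
- block: Loose rectangular hand polishing block, black with a grey underside, 90 (x) x 45 (y) x 28 mm high, 150 g. Origin: centre of the underside, z up.
- tin: Loose low flat metal tin, 56 mm in diameter, 30 mm high, 110 g. Origin: centre of the underside, z up.
- puck: Loose small round grey felt puck, 40 mm in diameter, 18 mm high, 40 g. Origin: centre of the underside, z up.
- tall_can: Bystander: loose metal can of the same width as the tin (56 mm) but 100 mm high. Origin: centre of the underside.
- spray_bottle: Bystander: loose white spray bottle, 70 mm in diameter, 176 mm high. Origin: centre of the underside.
There are look-alikes about, which are no part of the job. What is shaped like the tin but green is not meant. There is more than one size of the block; the one meant has the size given above.

How it is judged:
By the outcome, as a careful person would: the job done as asked, in the order asked, and still so for the second after the job is handed in, with the robot touching nothing.
It also fails if it takes over 131 s, if anything falls off the work surface, if the arm or the gripper's body presses on something with over 40 N, if the wrist force passes 120 N, or if a joint passes its speed limit or range.

## Working session

There is one attempt and no reset: what is moved stays moved. The work goes in short steps, Python scripts to look and compute and a shell command to move; the robot and the scene stay as the last step left them, time stands still between calls to the robot, and variables do not carry over. Pictures are saved under pics/ and viewed, at most 14 in all, crops included, and the job is handed in when it is done.

```bash
mkdir -p pics; ls
cat > h.py <<'E'
from workcell import *
import numpy as np, cv2
def px(im,P):
    c=im["R"]@np.array(P)+im["t"]; f=200/np.tan(np.radians(im["fovy"])/2)
    return im["cx"]+f*c[0]/c[2], im["cy"]+f*c[1]/c[2]
def ray(im,u,v,z):
    f=200/np.tan(np.radians(im["fovy"])/2)
    R=np.array(im["R"]);o=-R.T@np.array(im["t"]); d=R.T@np.array([(u-im["cx"])/f,(v-im["cy"])/f,1])
    return o+d*(z-o[2])/d[2]
E
python3 - <<'E'
from h import *
s=state(); print(s)
for n in("scene","top"):
    im=get_image(n); cv2.imwrite(f"pics/{n}0.png",im["color"]); print(n,im["fovy"],im["cx"],im["cy"],np.round(im["R"],3).tolist(),np.round(im["t"],3), im.keys())
    for l in "stand panel wedge tray pad block tin puck tall_can spray_bottle".split():
        try: print(l,[(np.round(b["point"],3).tolist(),round(b["score"],2),[int(q) for q in px(im,b["point"])]) for b in boxes_of(im,l)][:4])
        except Exception as e: print(l,e)
E
```

```text
pics
{'time_s': 0.0, 'joint_pos': array([ 1.13492901,  0.47778286,  0.0223334 ,  1.55645026, -0.01152223,
        1.10930109, -0.08309085]), 'joint_velocities': array([ 1.19879184e-03,  7.41169797e-05, -1.83924807e-03,  1.20122899e-03,
       -3.99203522e-04, -5.83294180e-04, -5.12749843e-04]), 'effort': array([-3.94696617e-04, -5.96439922e+01,  1.60769474e+00, -2.81193370e+01,
        1.24416518e-02,  9.30246926e-03,  2.42304890e-05]), 'eef_pos': array([ 0.21722721, -0.63879686,  0.40373737]), 'ee_rot': array([-8.83948939e-04,  9.86598537e-01,  1.63164041e-01, -2.02754603e-04]), 'wrist_force': array([0.00105347, 0.72731819, 0.48266106]), 'moment': array([-0.02796603,  0.02183124, -0.00202307]), 'grip_force': 0.0, 'width': 0.9997119378072455}
scene 55.26506813299306 318.57952563047587 204.73116280042956 [[0.669, 0.743, -0.002], [0.55, -0.498, -0.671], [-0.499, 0.448, -0.742]] [-0.382 -0.307  1.367] dict_keys(['color', 'fovy', 'cx', 'cy', 'R', 't', 'shot'])
stand [([0.544, 0.223, 0.04], 0.56, [366, 156])]
panel [([0.537, 0.223, 0.038], 0.64, [365, 156])]
wedge [([0.536, 0.078, 0.023],
[... 660 characters left out ...]
324] dict_keys(['color', 'fovy', 'cx', 'cy', 'R', 't', 'shot'])
stand [([0.524, 0.238, 0.041], 0.74, [240, 200]), ([0.765, 0.083, 0.121], 0.28, [286, 122])]
panel [([0.523, 0.239, 0.034], 0.94, [240, 200])]
wedge [([0.53, 0.078, 0.025], 0.61, [289, 199])]
tray [([0.644, -0.133, 0.004], 0.93, [352, 166]), ([0.468, -0.132, 0.013], 0.29, [352, 218])]
pad [([0.466, -0.131, 0.012], 0.5, [352, 219])]
block [([0.546, -0.476, 0.017], 0.8, [456, 196])]
tin [([0.343, -0.183, 0.031], 0.73, [368, 257]), ([0.472, -0.258, 0.033], 0.67, [391, 217])]
puck [([0.598, -0.312, 0.019], 0.69, [406, 180])]
tall_can [([0.71, -0.318, 0.105], 0.78, [414, 141])]
spray_bottle [([0.768, 0.084, 0.122], 0.73, [285, 122])]
```

```bash
python3 -c "
import cv2
a=cv2.imread('pics/top0.png');cv2.imwrite('pics/topc.png',cv2.resize(a[90:310,180:480],None,fx=2.66,fy=2.66,interpolation=2))
a=cv2.imread('pics/scene0.png');cv2.imwrite('pics/scc.png',cv2.resize(a[60:360,80:480],None,fx=2,fy=2,interpolation=2))"
```

```text
(no output)
```

View pics/topc.png

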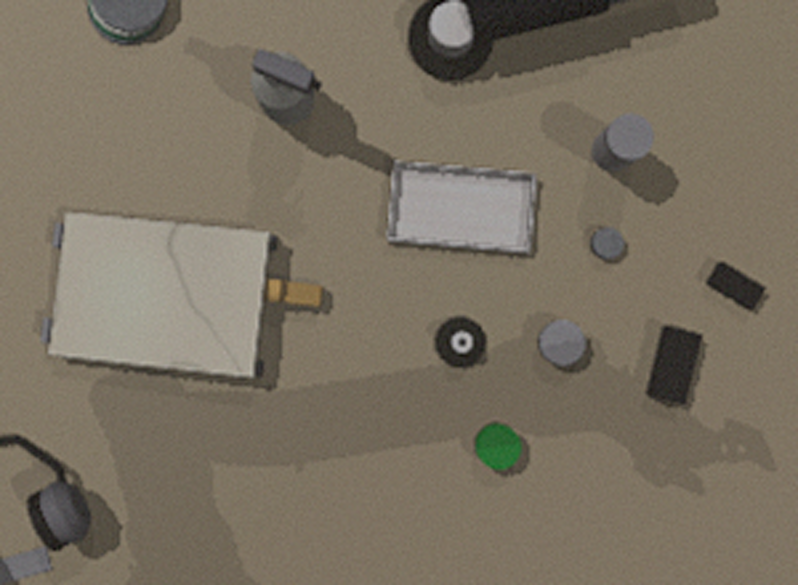

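View pics/scc.png

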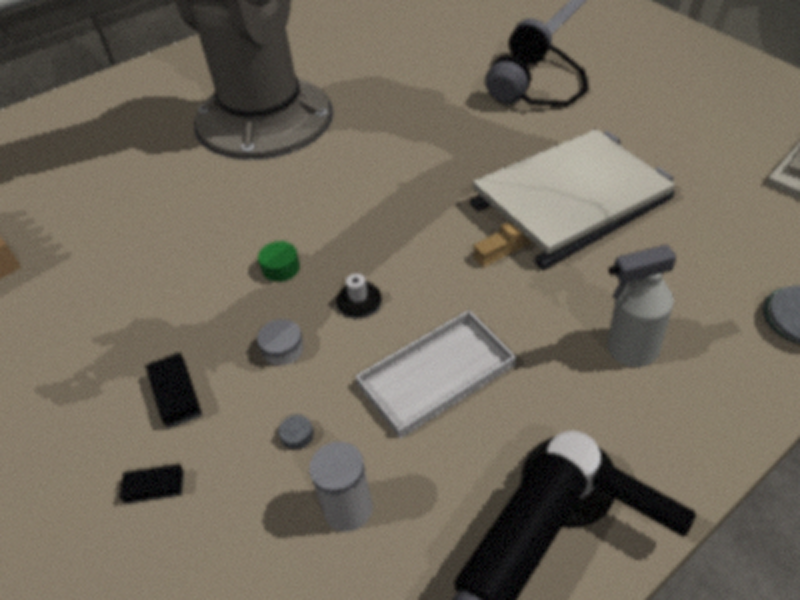

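The top crop shows the panel at (50-270, 212-377), hinge to the left, with the wedge tail at (323, 295) and the tray at (388-537, 160-254). The large block is at (675, 365) and the small one is the look-alike. The grey tin is at (563, 343) and the green look-alike at (498, 446). Next I'll refine the poses by segmentation.

```bash
cat >> h.py <<'E'
def seg(im,mask,roi):
    m=np.zeros(mask.shape,np.uint8);x0,x1,y0,y1=roi;m[y0:y1,x0:x1]=mask[y0:y1,x0:x1]*255
    m=cv2.morphologyEx(m,cv2.MORPH_CLOSE,np.ones((3,3)))
    cs,_=cv2.findContours(m,0,cv2.CHAIN_APPROX_NONE); return max(cs,key=cv2.contourArea)[:,0,:].astype(float)
def rect(im,c,z):
    P=np.array([ray(im,u,v,z)[:2] for u,v in c],np.float32)*1000
    (cx,cy),(w,h),a=cv2.minAreaRect(P); return [round(float(q),1) for q in(cx,cy,w,h,a)]
def circ(im,c,z):
    P=np.array([ray(im,u,v,z)[:2] for u,v in c],np.float32)*1000
    (cx,cy),(w,h),a=cv2.fitEllipse(P); return [round(float(q),1) for q in(cx,cy,w,h,a)]
E
python3 - <<'E'
from h import *
im=get_image("top"); c=cv2.GaussianBlur(im["color"],(3,3),0).astype(int); V=c.max(2); S=V-c.min(2); hsv=cv2.cvtColor(c.astype(np.uint8),cv2.COLOR_BGR2HSV)
def r(x0,x1,y0,y1): return (int(180+x0/2.66),int(180+x1/2.66),int(90+y0/2.66),int(90+y1/2.66))
print("panel",rect(im,seg(im,V>150,r(30,300,190,400)),.039))
pc=seg(im,V>150,r(30,300,190,400)); print(cv2.boxPoints(cv2.minAreaRect(pc.astype(np.float32))).tolist())
print("wedge",rect(im,seg(im,(hsv[...,1]>110)&(V>60),r(255,345,265,325)),.027))
print("tray",rect(im,seg(im,(S<30)&(V>110),r(370,560,140,270)),.012))
print("block",rect(im,seg(im,V<50,r(630,712,310,420)),.026))
print("small",rect(im,seg(im,V<50,r(690,790,250,320)),.026))
print("pad",circ(im,seg(im,V<60,r(420,505,300,385)),.010))
print("hub",circ(im,seg(im,V>110,r(440,485,320,365)),.044))
print("tin",circ(im,seg(im,(S<32),r(530,600,310,380)),.030))
print("puck",circ(im,seg(im,(S<28),r(580,640,220,268)),.018))
print("can",circ(im,seg(im,(S<28),r(585,665,105,165)),.1))
f=[("tin",.03,'tin'),]
big=cv2.resize(im["color"][140:250,180:460],None,fx=2.8,fy=2.8,interpolation=2)
im=get_image("scene"); c=cv2.GaussianBlur(im["color"],(3,3),0).astype(int); V=c.max(2); S=V-c.min(2); hsv=cv2.cvtColor(c.astype(np.uint8),cv2.COLOR_BGR2HSV)
def r(x0,x1,y0,y1): return (int(80+x0/2),int(80+x1/2),int(60+y0/2),int(60+y1/2))
print("S panel",rect(im,seg(im,V>140,r(460,690,120,260)),.039))
print("wedge",rect(im,seg(im,(hsv[...,1]>110)&(V>60),r(465,535,220,270)),.026))
print("tray",rect(im,seg(im,(S<30)&(V>110),r(345,525,305,440)),.012))
print("block",rect(im,seg(im,V<50,r(135,210,345,430)),.02))
print("tin",circ(im,seg(im,(S<32),r(245,315,310,370)),.024))
print("puck",circ(im,seg(im,(S<28),r(270,320,408,450)),.014))
print("hub",circ(im,seg(im,V>110,r(342,372,270,302)),.038))
E
```

```text
panel [526.0, 242.5, 251.0, 175.8, 84.5]
[[198.74391174316406, 222.30487060546875], [204.64634704589844, 169.18292236328125], [279.93902587890625, 177.54876708984375], [274.03662109375, 230.67071533203125]]
wedge [528.4, 75.2, 64.0, 21.6, 84.2]
tray [644.9, -136.7, 162.7, 236.0, 0.3]
block [443.9, -395.2, 44.1, 83.7, 76.3]
small [542.2, -472.4, 59.6, 27.8, 58.4]
pad [468.8, -133.2, 55.7, 58.6, 135.4]
hub [470.0, -132.7, 21.6, 23.7, 27.4]
tin [470.0, -259.1, 96.4, 97.5, 48.4]
puck [597.4, -312.8, 59.7, 67.1, 124.8]
can [712.5, -317.9, 68.7, 110.1, 179.7]
S panel [522.5, 244.9, 252.5, 184.6, 82.8]
wedge [531.8, 72.0, 79.5, 47.5, 82.6]
tray [630.4, -135.5, 240.8, 211.8, 47.9]
block [446.0, -399.7, 45.7, 105.0, 75.7]
tin [468.7, -258.9, 99.7, 120.8, 86.2]
puck [598.0, -318.1, 52.4, 63.0, 116.8]
hub [460.2, -126.0, 32.9, 42.6, 131.8]
```

```bash
python3 -m creep '1 .15 .19 0 0 0 .012;1 .3 .39 0 0 0 .024;1 .45 .58 0 0 0 .036;1 .6 .78 0 0 0 .049;1 .75 .97 0 0 0 .061'
python3 -m creep '1 .15 .19 0 0 0 .012;1 .3 .39 0 0 0 .024;1 .45 .58 0 0 0 .036;1 .6 .78 0 0 0 .049;1 .75 .97 0 0 0 .061'
python3 -m creep '1 .15 .19 0 0 0 .012;1 .3 .39 0 0 0 .024;1 .45 .58 0 0 0 .036;1 .6 .78 0 0 0 .049;1 .75 .97 0 0 0 .061'
python3 -m creep '1 .02 .19 0 0 0 .012;1 .04 .39 0 0 0 .024;1 .07 .58 0 0 0 .036;1 .09 .78 0 0 0 .049;1 .11 .97 0 0 0 .061'
python3 -m creep '1 .02 .19 0 0 0 .012;1 .04 .39 0 0 0 .024;1 .07 .58 0 0 0 .036;1 .09 .78 0 0 0 .049;1 .11 .97 0 0 0 .061'
python3 -m creep '1 .02 .19 0 0 0 .012;1 .04 .39 0 0 0 .024;1 .07 .58 0 0 0 .036;1 .09 .78 0 0 0 .049;1 .11 .97 0 0 0 .061'
```

```text
time_s: 1.62
eef_pos: [0.308, -0.5214, 0.4048]
ee_rot: [0.0, 0.966, 0.258, 0.0]
wrist_force: [0.8, 0.8, 1.2]
width: 1.002
grip_force: 0.0
time_s: 2.03
eef_pos: [0.398, -0.4049, 0.4049]
ee_rot: [0.0, 0.937, 0.349, 0.0]
wrist_force: [0.6, -0.7, 0.2]
width: 0.999
grip_force: 0.0
time_s: 2.45
eef_pos: [0.488, -0.2885, 0.405]
ee_rot: [0.0, 0.899, 0.437, 0.0]
wrist_force: [0.5, 0.1, -0.3]
width: 0.999
grip_force: 0.0
time_s: 2.87
eef_pos: [0.4998, -0.1718, 0.4047]
ee_rot: [0.0, 0.853, 0.521, -0.0]
wrist_force: [1.4, 0.1, -0.5]
width: 0.999
grip_force: 0.0
time_s: 3.28
eef_pos: [0.5128, -0.0556, 0.4048]
ee_rot: [0.0, 0.8, 0.601, -0.0]
wrist_force: [-0.8, 0.1, 0.4]
width: 0.998
grip_force: 0.0
time_s: 3.7
eef_pos: [0.526, 0.0606, 0.4048]
ee_rot: [0.0, 0.738, 0.674, -0.0]
wrist_force: [1.2, 0.4, 0.4]
width: 1.001
grip_force: 0.0
```

```bash
python3 -m creep '.7 0 0 -.2 0 0 0;.7 0 0 -.4 0 0 0;.7 0 0 -.6 0 0 0;.7 0 0 -.8 0 0 0;.7 0 0 -1 0 0 0'
python3 -m creep '.7 0 0 -.25 0 0 0;.7 0 0 -.5 0 0 0;.7 0 0 -.7 0 0 0;.7 0 0 -.83 0 0 0;.7 0 0 -.91 0 0 0'
python3 -m creep '.1 0 0 0 0 0 0;.1 0 0 0 0 0 0;.1 0 0 0 0 0 0;.1 0 0 0 0 0 0;.1 0 0 0 0 0 0' 45
python3 -m creep '.1 0 0 0 0 0 0;.1 0 0 0 0 0 0;.1 0 0 0 0 0 0;.1 0 0 0 0 0 0;.1 0 0 0 0 0 0'
python3 - <<'E'
from h import *
im=get_image("scene"); cv2.imwrite("pics/g1.png",cv2.resize(im["color"][80:260,200:440],None,fx=3,fy=3,interpolation=2))
E
```

```text
time_s: 4.12
eef_pos: [0.526, 0.0593, 0.2839]
ee_rot: [0.0, 0.739, 0.674, -0.0]
wrist_force: [0.6, 0.3, -0.3]
width: 0.702
grip_force: 0.0
time_s: 4.53
eef_pos: [0.5255, 0.0591, 0.1738]
ee_rot: [-0.001, 0.739, 0.674, -0.001]
wrist_force: [0.1, -0.3, -0.5]
width: 0.701
grip_force: 0.0
time_s: 4.95
eef_pos: [0.5275, 0.0594, 0.1768]
ee_rot: [0.001, 0.739, 0.673, 0.001]
wrist_force: [-1.4, -0.3, 5.2]
width: 0.293
grip_force: 45.8
time_s: 5.37
eef_pos: [0.5276, 0.0594, 0.1768]
ee_rot: [0.001, 0.739, 0.673, 0.001]
wrist_force: [0.2, -1.2, 7.7]
width: 0.295
grip_force: 46.1
```

View pics/g1.png

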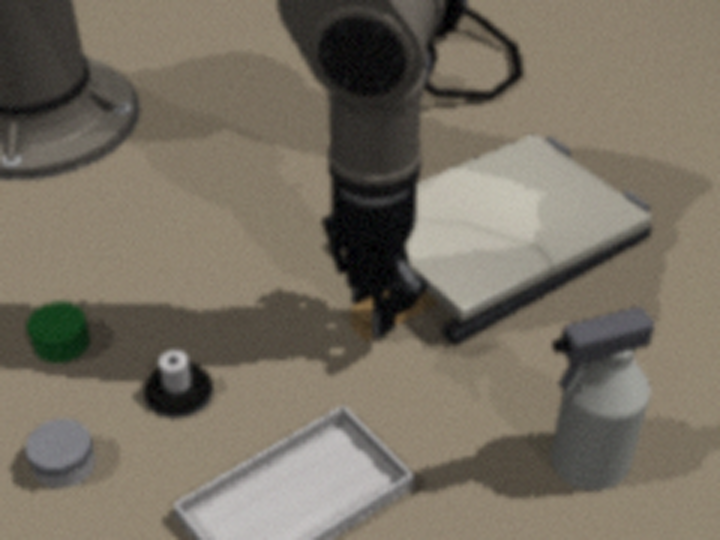

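```bash
python3 -m creep '.1 0 -.03 .01 0 0 0;.1 -.01 -.08 .01 0 0 0;.1 -.012 -.13 .01 0 0 0;.1 -.018 -.18 .01 0 0 0;.1 -.022 -.23 .01 0 0 0'
python3 -m creep '.1 -.004 -.04 0 0 0 0;.1 -.009 -.09 0 0 0 0;.1 -.014 -.14 0 0 0 0;.1 -.019 -.19 0 0 0 0;.1 -.023 -.24 0 0 0 0'
python3 -m creep '.1 -.004 -.04 0 0 0 0;.1 -.009 -.09 0 0 0 0;.1 -.014 -.14 0 0 0 0;.1 -.019 -.19 0 0 0 0;.1 -.023 -.24 0 0 0 0'
```

```text
time_s: 5.83
eef_pos: [0.5242, 0.0325, 0.1768]
ee_rot: [-0.001, 0.739, 0.674, 0.001]
wrist_force: [0.0, 6.0, -3.1]
width: 0.297
grip_force: 44.9
time_s: 6.25
eef_pos: [0.5213, 0.0027, 0.1768]
ee_rot: [-0.0, 0.739, 0.674, 0.0]
wrist_force: [-0.7, 0.0, 0.7]
width: 0.297
grip_force: 45.3
time_s: 6.67
eef_pos: [0.5187, -0.0266, 0.1768]
ee_rot: [0.0, 0.739, 0.673, 0.0]
wrist_force: [-0.4, 1.8, 2.2]
width: 0.294
grip_force: 45.4
```

```bash
python3 -m creep '.1 -.01 -.1 0 0 0 0;.1 -.02 -.2 0 0 0 0;.1 -.02 -.25 .2 0 0 0;.1 -.02 -.25 .4 0 0 0;.1 -.02 -.25 .6 0 0 0'
python3 -m creep '.1 0 -.15 0 0 0 0;.1 0 -.3 0 0 0 0;.1 0 -.45 .1 0 0 0;.1 0 -.6 .2 0 0 0;.1 0 -.7 .3 0 0 0'
python3 - <<'E'
from h import *
im=get_image("top"); a=im["color"]
f=lambda x0,y0,x1,y1:cv2.resize(a[y0:y1,x0:x1],None,fx=5,fy=5,interpolation=2)
cv2.imwrite("pics/t2.png",f(190,140,345,240))
g=[(180+x/2.66,90+y/2.66) for x,y in [(393,160),(537,174),(530,254),(388,243)]]
P=np.array([ray(im,u,v,.02)[:2]*1000 for u,v in g]); print(P.round(),P.mean(0))
c=cv2.GaussianBlur(a,(3,3),0).astype(int);V=c.max(2)
k=seg(im,V>150,(190,300,150,250)); print(rect(im,k,.031)); print([(b["score"],b["point"]) for b in boxes_of(im,"panel")])
s=get_image("scene"); cv2.imwrite("pics/s2.png",cv2.resize(s["color"][110:310,200:460],None,fx=3,fy=3,interpolation=2))
E
```

```text
time_s: 7.08
eef_pos: [0.5156, -0.0581, 0.2488]
ee_rot: [-0.001, 0.74, 0.673, -0.001]
wrist_force: [1.7, 1.1, -0.7]
width: 0.297
grip_force: 45.1
time_s: 7.5
eef_pos: [0.5153, -0.1434, 0.2846]
ee_rot: [-0.0, 0.74, 0.672, -0.001]
wrist_force: [-0.5, -0.6, -1.4]
width: 0.296
grip_force: 45.2
[[ 697.  -48.]
 [ 680. -229.]
 [ 579. -220.]
 [ 592.  -43.]] [ 636.85928686 -135.06740403]
[526.1, 242.4, 255.9, 175.3, 84.3]
[(0.69, [0.5228, 0.2408, 0.0281])]
```

View pics/t2.png

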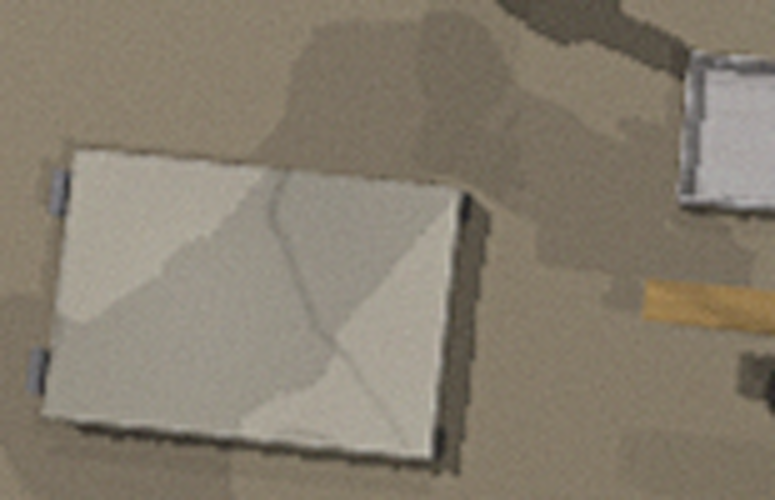

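View pics/s2.png

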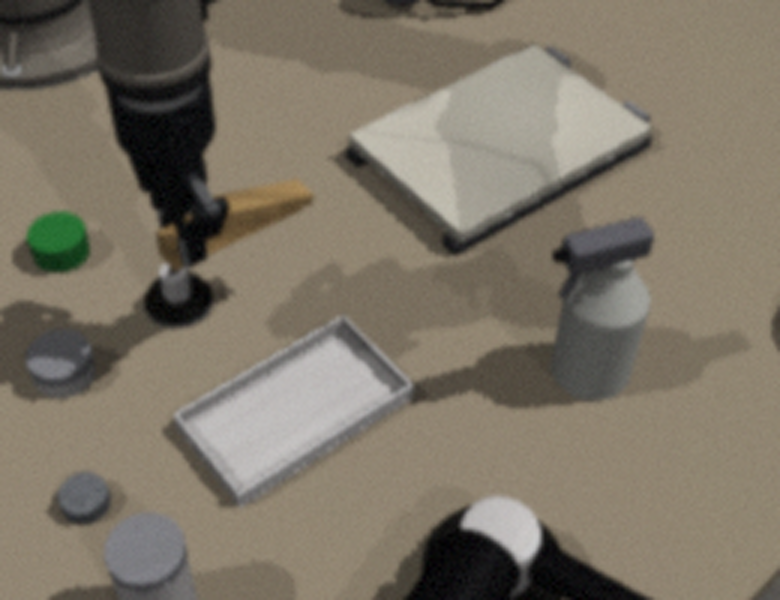

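The pictures show the panel down flat on its stand, with its corners at (75,150) and (435,460) in the top crop. The wedge is held in the gripper. I'll lay it in the tray now.

```bash
python3 -m creep '.1 .2 -.07 0 0 0 0;.1 .4 -.14 0 0 0 0;.1 .6 -.22 0 0 0 0;.1 .8 -.3 0 0 0 0;.1 .98 -.36 0 0 0 0'
python3 -m creep '.1 0 0 -.2 0 0 0;.1 0 0 -.4 0 0 0;.1 0 0 -.6 0 0 0;.1 0 0 -.75 0 0 0;.1 0 0 -.86 0 0 0'
python3 -m creep '.3 0 0 0 0 0 0;.4 0 0 0 0 0 0;.5 0 0 0 0 0 0;.5 0 0 0 0 0 0;.5 0 0 0 0 0 0'
python3 -m creep '.5 0 0 .2 0 0 0;.5 0 0 .4 0 0 0;.6 0 0 .6 0 0 0;.7 0 0 .8 0 0 0;.8 0 0 1 0 0 0'
python3 -m creep '.9 -.2 -.2 0 0 0 0;.9 -.4 -.4 0 0 0 0;.9 -.6 -.6 0 0 0 0;.9 -.8 -.8 0 0 0 0;.9 -1 -1 0 0 0 0'
python3 - <<'E'
from h import *
im=get_image("top"); a=im["color"]
cv2.imwrite("pics/t3.png",cv2.resize(a[140:270,320:480],None,fx=4.6,fy=4.6,interpolation=2))
P=[ray(im,190+u/5,140+v/5,.031)[:2]*1000 for u,v in [(75,150),(465,190),(435,460),(42,415)]]; print(np.round(P),np.mean(P,0))
E
```

```text
time_s: 8.07
eef_pos: [0.6348, -0.1828, 0.2832]
ee_rot: [-0.001, 0.739, 0.674, -0.0]
wrist_force: [0.4, -0.3, 0.4]
width: 0.296
grip_force: 45.2
time_s: 8.48
eef_pos: [0.6327, -0.1817, 0.1785]
ee_rot: [-0.002, 0.739, 0.674, -0.001]
wrist_force: [-18.6, 2.1, 63.8]
width: 0.295
grip_force: 55.6
time_s: 8.9
eef_pos: [0.634, -0.1828, 0.1817]
ee_rot: [0.0, 0.739, 0.673, 0.0]
wrist_force: [-0.8, 1.0, -0.1]
width: 0.497
grip_force: 0.0
time_s: 9.32
eef_pos: [0.6338, -0.183, 0.3029]
ee_rot: [0.0, 0.739, 0.673, 0.0]
wrist_force: [0.7, 0.1, 0.6]
width: 0.795
grip_force: 0.0
time_s: 9.73
eef_pos: [0.5126, -0.304, 0.3019]
ee_rot: [0.0, 0.739, 0.673, -0.0]
wrist_force: [-0.4, -0.5, 0.2]
width: 0.901
grip_force: 0.0
[[626. 361.]
 [601. 100.]
 [422. 117.]
 [449. 379.]] [524.28782773 239.29277984]
```

View pics/t3.png

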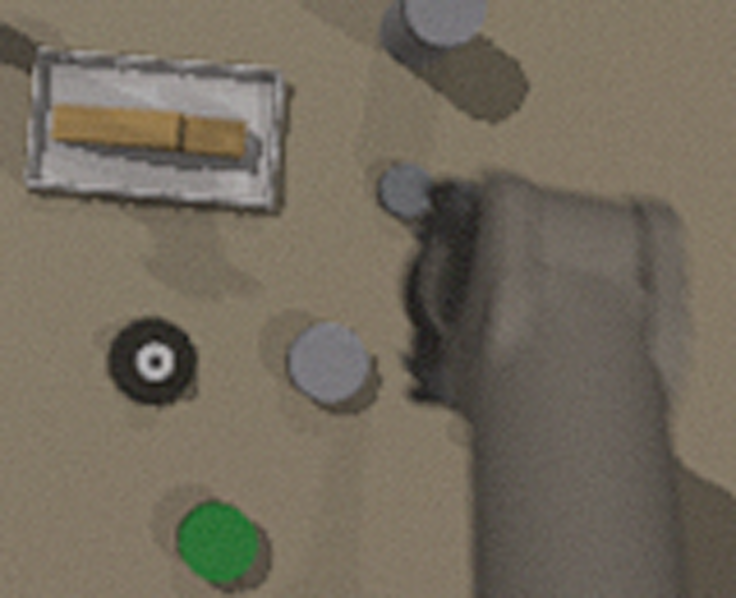

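The wedge lies flat inside the tray, from (52,120) to (245,138) in the crop. The block is next.

```bash
python3 -m creep '.9 -.04 -.05 0 0 0 .03;.9 -.08 -.1 0 0 0 .06;.9 -.12 -.15 0 0 0 .09;.9 -.16 -.2 0 0 0 .12;.9 -.19 -.256 0 0 0 .15'
python3 -m creep '.9 -.04 -.05 0 0 0 .03;.9 -.08 -.1 0 0 0 .06;.9 -.12 -.15 0 0 0 .09;.9 -.16 -.2 0 0 0 .12;.9 -.19 -.256 0 0 0 .15'
python3 -m creep '.9 -.04 -.05 0 0 0 .03;.9 -.08 -.1 0 0 0 .06;.9 -.12 -.15 0 0 0 .09;.9 -.16 -.2 0 0 0 .12;.9 -.19 -.256 0 0 0 .153'
python3 -m creep '.9 0 0 -.2 0 0 0;.9 0 0 -.35 0 0 0;.9 0 0 -.5 0 0 0;.9 0 0 -.6 0 0 0;.9 0 0 -.65 0 0 0'
python3 - <<'E'
from h import *
im=get_image("scene"); cv2.imwrite("pics/s4.png",cv2.resize(im["color"][190:350,80:300],None,fx=3.5,fy=3.5,interpolation=2))
E
```

```text
time_s: 10.2
eef_pos: [0.4909, -0.3339, 0.3018]
ee_rot: [0.0, 0.56, 0.829, -0.0]
wrist_force: [0.2, -0.1, -0.4]
width: 0.901
grip_force: 0.0
time_s: 10.62
eef_pos: [0.4681, -0.3646, 0.3018]
ee_rot: [0.0, 0.351, 0.936, -0.0]
wrist_force: [0.4, 0.0, -0.9]
width: 0.905
grip_force: 0.0
time_s: 11.03
eef_pos: [0.4453, -0.3953, 0.3017]
ee_rot: [-0.0, 0.118, 0.993, -0.0]
wrist_force: [0.3, -0.3, -0.2]
width: 0.897
grip_force: 0.0
time_s: 11.45
eef_pos: [0.4451, -0.3949, 0.222]
ee_rot: [-0.001, 0.12, 0.993, 0.0]
wrist_force: [0.2, 0.7, 0.6]
width: 0.897
grip_force: 0.0
```

View pics/s4.png

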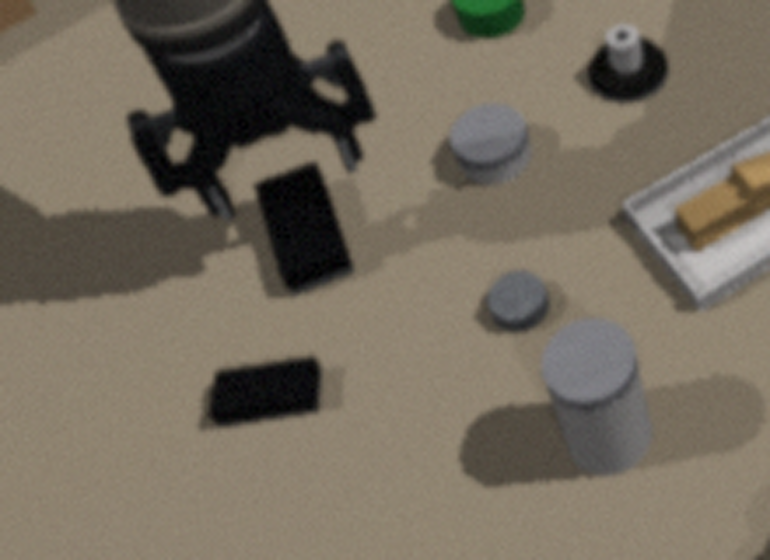

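The open fingers straddle the large block, at about (215,205) and (350,155) in the crop with the block at (305,225). I'll go down and grip it.

```bash
python3 -m creep '.9 0 0 -.12 0 0 0;.9 0 0 -.22 0 0 0;.9 0 0 -.3 0 0 0;.9 0 0 -.35 0 0 0;.9 0 0 -.37 0 0 0'
python3 -m creep '.6 0 0 0 0 0 0;.5 0 0 0 0 0 0;.4 0 0 0 0 0 0;.3 0 0 0 0 0 0;.3 0 0 0 0 0 0' 40
python3 -m creep '.3 0 0 0 0 0 0;.3 0 0 .05 0 0 0;.3 0 0 .2 0 0 0;.3 0 0 .4 0 0 0;.3 0 0 .6 0 0 0'
python3 -m creep '.3 0 0 .2 0 0 0;.3 0 0 .4 0 0 0;.3 0 0 .6 0 0 0;.3 0 0 .8 0 0 0;.3 0 0 .9 0 0 0'
```

```text
time_s: 11.92
eef_pos: [0.4453, -0.395, 0.1778]
ee_rot: [-0.001, 0.12, 0.993, 0.0]
wrist_force: [1.1, 0.8, -0.3]
width: 0.901
grip_force: 0.0
time_s: 12.33
eef_pos: [0.4459, -0.3955, 0.1799]
ee_rot: [0.001, 0.12, 0.993, -0.0]
wrist_force: [0.2, 0.3, 2.9]
width: 0.516
grip_force: 42.3
time_s: 12.75
eef_pos: [0.445, -0.3948, 0.2513]
ee_rot: [-0.001, 0.12, 0.993, 0.001]
wrist_force: [0.1, -0.3, -1.8]
width: 0.52
grip_force: 41.8
time_s: 13.17
eef_pos: [0.446, -0.395, 0.362]
ee_rot: [0.001, 0.12, 0.993, -0.001]
wrist_force: [1.4, -0.6, -1.0]
width: 0.516
grip_force: 41.9
```

```bash
python3 -m creep '.3 .04 .12 0 0 0 .002;.3 .08 .3 0 0 0 .004;.3 .12 .5 0 0 0 .006;.3 .16 .71 0 0 0 .008;.3 .2 .92 0 0 0 .01'
python3 -m creep '.3 .04 .18 0 0 0 .002;.3 .08 .36 0 0 0 .004;.3 .12 .55 0 0 0 .006;.3 .14 .74 0 0 0 .008;.3 .16 .92 0 0 0 .01'
python3 -m creep '.3 .02 .18 0 0 0 .002;.3 .04 .36 0 0 0 .004;.3 .06 .55 0 0 0 .006;.3 .08 .74 0 0 0 .008;.3 .1 .92 0 0 0 .01'
python3 -m creep '.3 .02 .18 0 0 0 .002;.3 .04 .36 0 0 0 .004;.3 .06 .55 0 0 0 .006;.3 .07 .74 0 0 0 .008;.3 .08 .92 0 0 0 .01'
python3 -m creep '.3 .01 .2 0 0 0 .001;.3 .02 .4 0 0 0 .002;.3 .03 .6 0 0 0 .003;.3 .04 .8 0 0 0 .004;.3 .05 .92 0 0 0 .005'
python3 -m creep '.3 0 0 -.2 0 0 0;.3 0 0 -.4 0 0 0;.3 0 0 -.6 0 0 0;.3 0 0 -.8 0 0 0;.3 0 0 -.9 0 0 0'
```

```text
time_s: 13.58
eef_pos: [0.4691, -0.2827, 0.3576]
ee_rot: [-0.001, 0.104, 0.995, 0.001]
wrist_force: [1.0, -0.6, -1.8]
width: 0.52
grip_force: 41.9
time_s: 14.0
eef_pos: [0.4881, -0.172, 0.3577]
ee_rot: [-0.001, 0.088, 0.996, 0.001]
wrist_force: [0.7, 0.1, -1.9]
width: 0.516
grip_force: 41.9
time_s: 14.42
eef_pos: [0.4998, -0.0619, 0.3577]
ee_rot: [-0.001, 0.072, 0.997, 0.0]
wrist_force: [0.7, -0.0, -1.2]
width: 0.518
grip_force: 41.9
time_s: 14.83
eef_pos: [0.5092, 0.0483, 0.3577]
ee_rot: [-0.001, 0.057, 0.998, 0.0]
wrist_force: [-1.4, 0.2, -2.5]
width: 0.522
grip_force: 41.9
time_s: 15.25
eef_pos: [0.5147, 0.1601, 0.3579]
ee_rot: [-0.001, 0.048, 0.999, 0.001]
wrist_force: [0.2, 0.7, -1.7]
width: 0.516
grip_force: 41.9
time_s: 15.67
eef_pos: [0.5142, 0.1566, 0.2473]
ee_rot: [-0.003, 0.049, 0.999, -0.001]
wrist_force: [-1.1, -0.0, -2.9]
width: 0.516
grip_force: 41.8
```

```bash
python3 -m creep '.3 .02 .01 -.1 0 0 0;.3 .02 .01 -.2 0 0 0;.3 .02 .01 -.25 0 0 0;.3 .02 .01 -.27 0 0 0;.3 .02 .01 -.28 0 0 0'
python3 -m creep '.3 0 0 -.01 0 0 0;.3 0 0 -.015 0 0 0;.3 0 0 -.02 0 0 0;.3 0 0 -.02 0 0 0;.3 0 0 -.02 0 0 0'
```

```text
time_s: 16.08
eef_pos: [0.5189, 0.1581, 0.2176]
ee_rot: [0.0, 0.05, 0.999, 0.0]
wrist_force: [-0.0, 0.5, -2.0]
width: 0.52
grip_force: 41.8
time_s: 16.5
eef_pos: [0.5189, 0.1579, 0.2154]
ee_rot: [0.0, 0.05, 0.999, 0.0]
wrist_force: [-0.2, 0.1, -1.3]
width: 0.518
grip_force: 41.8
```

```bash
python3 -m creep '.3 0 0 -.01 0 0 0;.3 0 0 -.02 0 0 0;.3 0 0 -.025 0 0 0;.3 0 0 -.025 0 0 0;.3 0 0 -.025 0 0 0'
python3 -m creep '.3 0 0 -.007 0 0 0;.3 0 0 -.01 0 0 0;.3 0 0 -.014 0 0 0;.3 0 0 -.014 0 0 0;.3 0 0 -.014 0 0 0'
```

```text
time_s: 16.92
eef_pos: [0.5188, 0.158, 0.212]
ee_rot: [-0.0, 0.05, 0.999, 0.0]
wrist_force: [1.4, 0.1, -1.7]
width: 0.516
grip_force: 41.8
time_s: 17.33
eef_pos: [0.5188, 0.158, 0.2108]
ee_rot: [0.0, 0.05, 0.999, -0.0]
wrist_force: [-1.8, -1.8, 5.3]
width: 0.521
grip_force: 42.7
```

```bash
python3 -m creep '.55 0 0 0 0 0 0;.6 0 0 0 0 0 0;.65 0 0 0 0 0 0;.68 0 0 0 0 0 0;.68 0 0 0 0 0 0'
python3 -m creep '.68 0 0 .1 0 0 0;.68 0 0 .3 0 0 0;.68 0 0 .5 0 0 0;.8 0 0 .75 0 0 0;.9 0 0 1 0 0 0'
python3 -m creep '.9 -.02 -.17 0 0 0 -.025;.9 -.04 -.35 0 0 0 -.05;.9 -.06 -.52 0 0 0 -.075;.9 -.08 -.7 0 0 0 -.1;.9 -.1 -.87 0 0 0 -.125'
python3 -m creep '.9 -.02 -.17 0 0 0 -.025;.9 -.04 -.35 0 0 0 -.05;.9 -.06 -.52 0 0 0 -.075;.9 -.08 -.7 0 0 0 -.1;.9 -.1 -.87 0 0 0 -.125'
python3 -m creep '.9 -.02 -.17 0 0 0 -.025;.9 -.04 -.35 0 0 0 -.05;.9 -.06 -.52 0 0 0 -.075;.9 -.08 -.7 0 0 0 -.1;.9 -.1 -.87 0 0 0 -.125'
python3 -m creep '.9 -.02 -.17 0 0 0 -.025;.9 -.04 -.35 0 0 0 -.05;.9 -.06 -.52 0 0 0 -.075;.9 -.08 -.7 0 0 0 -.1;.9 -.1 -.87 0 0 0 -.125'
python3 -m creep '1 0 0 -.2 0 0 0;1 0 0 -.4 0 0 0;1 0 0 -.6 0 0 0;1 0 0 -.8 0 0 0;1 0 0 -.9 0 0 0'
python3 - <<'E'
from h import *
im=get_image("top"); a=im["color"]; c=cv2.GaussianBlur(a,(3,3),0).astype(int)
print(rect(im,seg(im,c.max(2)<60,(240,282,180,232)),.058), rect(im,seg(im,c.max(2)>140,(190,300,150,250)),.031))
im=get_image("scene")
A=cv2.resize(im["color"][110:330,160:440],None,fx=2.7,fy=2.7,interpolation=2)
cv2.imwrite("pics/s5.png",A)
E
```

```text
time_s: 17.75
eef_pos: [0.5188, 0.158, 0.2104]
ee_rot: [-0.0, 0.05, 0.999, 0.0]
wrist_force: [0.3, 0.4, -0.2]
width: 0.677
grip_force: 0.0
time_s: 18.17
eef_pos: [0.5184, 0.1581, 0.3322]
ee_rot: [-0.0, 0.049, 0.999, 0.0]
wrist_force: [1.0, 0.1, 0.2]
width: 0.898
grip_force: 0.0
time_s: 18.58
eef_pos: [0.5064, 0.0527, 0.3314]
ee_rot: [0.0, 0.245, 0.969, 0.0]
wrist_force: [0.6, -0.0, -0.4]
width: 0.898
grip_force: 0.0
time_s: 19.0
eef_pos: [0.4945, -0.0517, 0.3313]
ee_rot: [0.0, 0.43, 0.903, 0.0]
wrist_force: [1.0, 0.2, 0.3]
width: 0.901
grip_force: 0.0
time_s: 19.42
eef_pos: [0.4825, -0.1566, 0.3311]
ee_rot: [0.0, 0.598, 0.801, 0.0]
wrist_force: [-0.1, 0.3, 0.1]
width: 0.898
grip_force: 0.0
time_s: 19.83
eef_pos: [0.4704, -0.261, 0.331]
ee_rot: [0.0, 0.743, 0.669, 0.0]
wrist_force: [-0.2, 0.3, -0.0]
width: 0.896
grip_force: 0.0
time_s: 20.25
eef_pos: [0.4698, -0.2596, 0.2204]
ee_rot: [-0.001, 0.742, 0.671, -0.0]
wrist_force: [0.1, 0.5, -0.1]
width: 0.998
grip_force: 0.0
[517.1, 156.5, 42.5, 84.5, 83.8] [527.1, 243.1, 259.0, 179.7, 84.7]
```

View pics/s5.png

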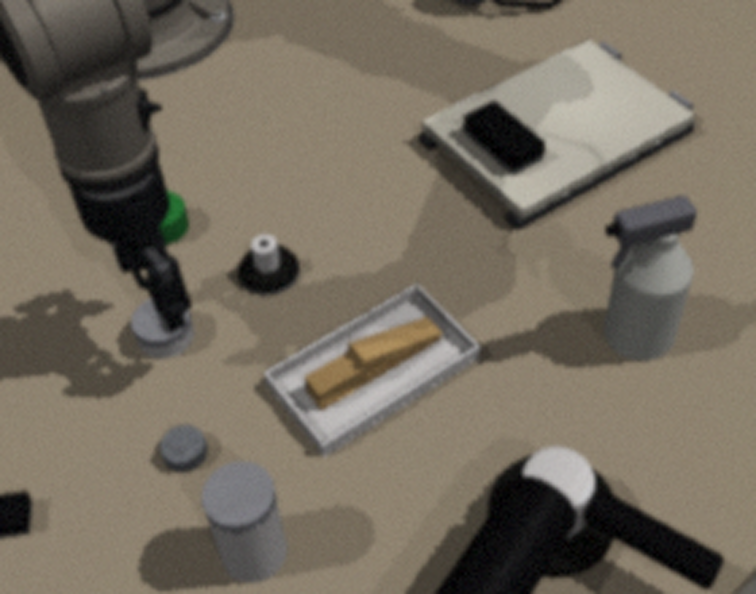

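The block sits on the panel near the free edge, square to it, at (503,135) in the crop. The gripper is over the grey tin at (162,328). I'll grip the tin.

```bash
python3 -m creep '1 0 0 -.12 0 0 0;1 0 0 -.22 0 0 0;1 0 0 -.28 0 0 0;1 0 0 -.32 0 0 0;1 0 0 -.34 0 0 0'
python3 -m creep '.8 0 0 0 0 0 0;.7 0 0 0 0 0 0;.6 0 0 0 0 0 0;.5 0 0 0 0 0 0;.5 0 0 0 0 0 0' 35
python3 -m creep '.5 0 0 0 0 0 0;.5 0 0 .05 0 0 0;.5 0 0 .2 0 0 0;.5 0 0 .4 0 0 0;.5 0 0 .6 0 0 0'
python3 -m creep '.5 0 0 .2 0 0 0;.5 0 0 .4 0 0 0;.5 0 0 .6 0 0 0;.5 0 0 .8 0 0 0;.5 0 0 .9 0 0 0'
```

```text
time_s: 20.77
eef_pos: [0.4708, -0.2597, 0.1814]
ee_rot: [-0.0, 0.741, 0.671, -0.0]
wrist_force: [0.1, -0.9, 0.4]
width: 1.004
grip_force: 0.0
time_s: 21.18
eef_pos: [0.471, -0.2597, 0.1824]
ee_rot: [0.0, 0.741, 0.671, 0.0]
wrist_force: [-1.5, 1.1, 5.3]
width: 0.641
grip_force: 36.6
time_s: 21.6
eef_pos: [0.4704, -0.2594, 0.2543]
ee_rot: [-0.001, 0.741, 0.671, -0.0]
wrist_force: [0.8, 0.1, -0.7]
width: 0.639
grip_force: 37.3
time_s: 22.02
eef_pos: [0.4713, -0.2596, 0.3648]
ee_rot: [0.002, 0.741, 0.671, 0.001]
wrist_force: [1.0, -0.4, -1.2]
width: 0.642
grip_force: 37.3
```

```bash
python3 -m creep '.5 .01 .1 0 0 0 0;.5 .03 .26 0 0 0 0;.5 .05 .45 0 0 0 0;.5 .07 .64 0 0 0 0;.5 .09 .84 0 0 0 0'
python3 -m creep '.5 .02 .17 0 0 0 0;.5 .04 .34 0 0 0 0;.5 .06 .5 0 0 0 0;.5 .08 .67 0 0 0 0;.5 .09 .84 0 0 0 0'
python3 -m creep '.5 .02 .17 0 0 0 0;.5 .04 .34 0 0 0 0;.5 .06 .5 0 0 0 0;.5 .08 .67 0 0 0 0;.5 .09 .84 0 0 0 0'
python3 -m creep '.5 .02 .17 0 0 0 0;.5 .04 .34 0 0 0 0;.5 .06 .5 0 0 0 0;.5 .08 .67 0 0 0 0;.5 .09 .84 0 0 0 0'
python3 -m creep '.5 .02 .17 0 0 0 0;.5 .04 .37 0 0 0 0;.5 .06 .57 0 0 0 0;.5 .08 .75 0 0 0 0;.5 .1 .84 0 0 0 0'
python3 -m creep '.5 0 0 -.2 0 0 0;.5 0 0 -.4 0 0 0;.5 0 0 -.6 0 0 0;.5 0 0 -.8 0 0 0;.5 0 0 -.9 0 0 0'
python3 -m creep '.5 0 0 -.1 0 0 0;.5 0 0 -.2 0 0 0;.5 0 0 -.25 0 0 0;.5 0 0 -.27 0 0 0;.5 0 0 -.28 0 0 0'
```

```text
time_s: 22.43
eef_pos: [0.4809, -0.1571, 0.36]
ee_rot: [-0.001, 0.741, 0.671, -0.0]
wrist_force: [0.6, 0.3, -1.5]
width: 0.637
grip_force: 37.3
time_s: 22.85
eef_pos: [0.4916, -0.0562, 0.3601]
ee_rot: [-0.001, 0.741, 0.671, -0.001]
wrist_force: [-0.0, 0.2, -1.3]
width: 0.642
grip_force: 37.3
time_s: 23.27
eef_pos: [0.5023, 0.0444, 0.36]
ee_rot: [-0.001, 0.741, 0.671, -0.001]
wrist_force: [0.5, 0.1, -1.3]
width: 0.64
grip_force: 37.3
time_s: 23.68
eef_pos: [0.513, 0.1451, 0.3599]
ee_rot: [-0.001, 0.741, 0.671, -0.001]
wrist_force: [0.2, 1.0, -1.5]
width: 0.641
grip_force: 37.3
time_s: 24.1
eef_pos: [0.5242, 0.2479, 0.3602]
ee_rot: [-0.001, 0.74, 0.673, -0.0]
wrist_force: [-0.3, 1.2, -0.5]
width: 0.641
grip_force: 37.3
time_s: 24.52
eef_pos: [0.5244, 0.2433, 0.2498]
ee_rot: [-0.001, 0.741, 0.671, -0.003]
wrist_force: [-0.6, -0.8, -1.1]
width: 0.638
grip_force: 37.3
time_s: 24.93
eef_pos: [0.5261, 0.2445, 0.2201]
ee_rot: [0.0, 0.741, 0.671, 0.0]
wrist_force: [-0.2, -0.0, -0.7]
width: 0.636
grip_force: 37.3
```

```bash
python3 -m creep '.5 0 -.01 -.015 0 0 0;.5 0 -.01 -.03 0 0 0;.5 0 -.01 -.04 0 0 0;.5 0 -.01 -.048 0 0 0;.5 0 -.01 -.05 0 0 0'
python3 -m creep '.5 0 0 -.005 0 0 0;.5 0 0 -.01 0 0 0;.5 0 0 -.012 0 0 0;.5 0 0 -.012 0 0 0;.5 0 0 -.012 0 0 0'
```

```text
time_s: 25.35
eef_pos: [0.526, 0.2432, 0.2141]
ee_rot: [0.0, 0.741, 0.671, 0.0]
wrist_force: [0.3, -0.2, -0.9]
width: 0.636
grip_force: 37.3
time_s: 25.77
eef_pos: [0.526, 0.2433, 0.2134]
ee_rot: [0.0, 0.741, 0.671, 0.0]
wrist_force: [-2.3, -1.5, 7.2]
width: 0.638
grip_force: 38.0
```

```bash
python3 -m creep '.67 0 0 0 0 0 0;.72 0 0 0 0 0 0;.76 0 0 0 0 0 0;.8 0 0 0 0 0 0;.8 0 0 0 0 0 0'
python3 -m creep '.8 0 0 .1 0 0 0;.8 0 0 .3 0 0 0;.8 0 0 .5 0 0 0;.8 0 0 .75 0 0 0;.8 0 0 1 0 0 0'
python3 -m creep '.8 -.02 -.15 0 0 0 0;.8 -.05 -.3 0 0 0 0;.8 -.07 -.45 0 0 0 0;.8 -.1 -.6 0 0 0 0;.8 -.12 -.78 0 0 0 0'
python3 -m creep '.8 -.02 -.15 0 0 0 0;.8 -.05 -.3 0 0 0 0;.8 -.07 -.45 0 0 0 0;.8 -.1 -.6 0 0 0 0;.8 -.12 -.78 0 0 0 0'
python3 -m creep '.8 -.02 -.15 0 0 0 0;.8 -.05 -.3 0 0 0 0;.8 -.07 -.45 0 0 0 0;.8 -.1 -.6 0 0 0 0;.8 -.12 -.78 0 0 0 0'
python3 -m creep '.8 -.02 -.15 0 0 0 0;.8 -.05 -.3 0 0 0 0;.8 -.07 -.5 0 0 0 0;.8 -.1 -.7 0 0 0 0;.8 -.12 -.79 0 0 0 0'
python3 -m creep '.7 0 0 -.2 0 0 0;.7 0 0 -.4 0 0 0;.7 0 0 -.5 0 0 0;.7 0 0 -.6 0 0 0;.7 0 0 -.65 0 0 0'
python3 - <<'E'
from h import *
im=get_image("top"); c=cv2.GaussianBlur(im["color"],(3,3),0).astype(int); V=c.max(2); S=V-c.min(2)
im2=get_image("scene")
print([b["point"] for b in boxes_of(im,"tin")],[b["point"] for b in boxes_of(im2,"tin")])
A=cv2.resize(im2["color"][110:270,200:440],None,fx=3.2,fy=3.2,interpolation=2)
cv2.imwrite("pics/s6.png",A)
E
```

```text
time_s: 26.18
eef_pos: [0.526, 0.2432, 0.2125]
ee_rot: [-0.0, 0.741, 0.671, -0.0]
wrist_force: [-0.4, 0.5, 1.2]
width: 0.802
grip_force: 0.0
time_s: 26.6
eef_pos: [0.5256, 0.2432, 0.3344]
ee_rot: [-0.0, 0.741, 0.671, -0.0]
wrist_force: [0.5, -1.0, -0.0]
width: 0.799
grip_force: 0.0
time_s: 27.02
eef_pos: [0.511, 0.1495, 0.3336]
ee_rot: [0.0, 0.741, 0.672, 0.001]
wrist_force: [0.7, -0.3, 0.1]
width: 0.798
grip_force: 0.0
time_s: 27.43
eef_pos: [0.4967, 0.0559, 0.3335]
ee_rot: [0.0, 0.741, 0.672, 0.0]
wrist_force: [0.8, 0.1, -0.1]
width: 0.8
grip_force: 0.0
time_s: 27.85
eef_pos: [0.4824, -0.0377, 0.3335]
ee_rot: [0.0, 0.741, 0.672, 0.0]
wrist_force: [0.3, -0.2, 0.2]
width: 0.798
grip_force: 0.0
time_s: 28.27
eef_pos: [0.4678, -0.1353, 0.3333]
ee_rot: [0.001, 0.742, 0.67, -0.0]
wrist_force: [0.4, -0.5, -0.8]
width: 0.799
grip_force: 0.0
time_s: 28.68
eef_pos: [0.4683, -0.1318, 0.2536]
ee_rot: [-0.001, 0.741, 0.671, -0.0]
wrist_force: [-0.4, -1.4, -0.4]
width: 0.701
grip_force: 0.0
[[0.5293, 0.2438, 0.0635]] [[0.5335, 0.2338, 0.0619], [0.3536, -0.1833, 0.0336]]
```

View pics/s6.png

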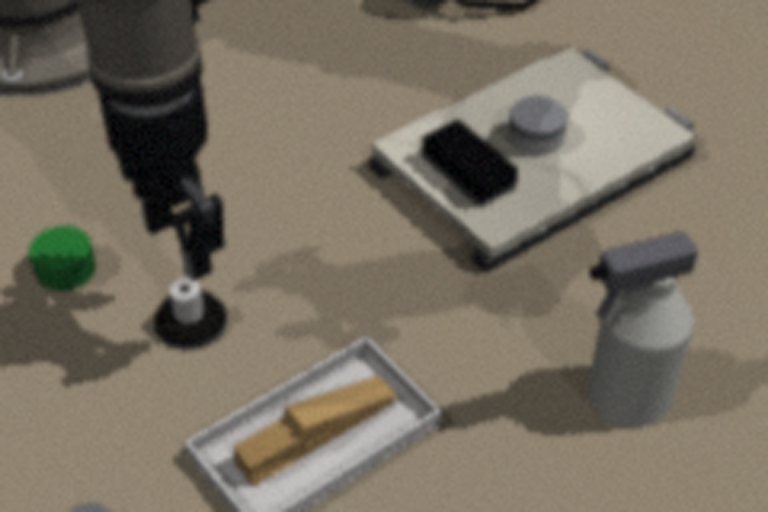

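The tin stands mid-panel at (537,122), clear of the block, and the gripper is above the pad hub at (186,295).

```bash
python3 -m creep '.7 .01 -.01 -.15 0 0 0;.7 .01 -.01 -.3 0 0 0;.7 .01 -.01 -.4 0 0 0;.7 .01 -.01 -.45 0 0 0;.7 .01 -.01 -.47 0 0 0'
python3 -m creep '.5 0 0 0 0 0 0;.4 0 0 0 0 0 0;.3 0 0 0 0 0 0;.1 0 0 0 0 0 0;.1 0 0 0 0 0 0' 35
python3 -m creep '.1 0 0 0 0 0 0;.1 0 0 .05 0 0 0;.1 0 0 .2 0 0 0;.1 0 0 .4 0 0 0;.1 0 0 .6 0 0 0'
python3 -m creep '.1 0 0 .2 0 0 0;.1 0 0 .4 0 0 0;.1 0 0 .6 0 0 0;.1 0 0 .8 0 0 0;.1 0 0 .9 0 0 0'
```

```text
time_s: 29.3
eef_pos: [0.4695, -0.1335, 0.1978]
ee_rot: [-0.0, 0.741, 0.671, -0.0]
wrist_force: [-0.4, 0.6, -0.5]
width: 0.7
grip_force: 0.0
time_s: 29.72
eef_pos: [0.47, -0.1336, 0.1991]
ee_rot: [0.001, 0.741, 0.671, 0.0]
wrist_force: [-0.7, 0.2, 6.0]
width: 0.289
grip_force: 34.2
time_s: 30.13
eef_pos: [0.469, -0.1335, 0.2708]
ee_rot: [-0.001, 0.741, 0.671, -0.0]
wrist_force: [0.6, 0.3, -1.7]
width: 0.286
grip_force: 34.6
time_s: 30.55
eef_pos: [0.4699, -0.1335, 0.3811]
ee_rot: [0.001, 0.741, 0.671, 0.001]
wrist_force: [1.0, 0.7, -0.7]
width: 0.29
grip_force: 34.6
```

```bash
python3 -m creep '.1 .02 .12 0 0 0 0;.1 .05 .3 0 0 0 0;.1 .08 .5 0 0 0 0;.1 .1 .72 0 0 0 0;.1 .13 .94 0 0 0 0'
python3 -m creep '.1 .02 .19 0 0 0 0;.1 .05 .38 0 0 0 0;.1 .08 .56 0 0 0 0;.1 .1 .75 0 0 0 0;.1 .13 .94 0 0 0 0'
python3 -m creep '.1 .02 .19 0 0 0 0;.1 .05 .38 0 0 0 0;.1 .08 .56 0 0 0 0;.1 .1 .75 0 0 0 0;.1 .13 .94 0 0 0 0'
python3 -m creep '.1 .02 .19 0 0 0 0;.1 .05 .4 0 0 0 0;.1 .08 .6 0 0 0 0;.1 .1 .8 0 0 0 0;.1 .13 .92 0 0 0 0'
python3 -m creep '.1 0 0 -.2 0 0 0;.1 0 0 -.4 0 0 0;.1 0 0 -.6 0 0 0;.1 0 0 -.8 0 0 0;.1 0 0 -.9 0 0 0'
python3 -m creep '.1 0 0 -.08 0 0 0;.1 0 0 -.15 0 0 0;.1 0 0 -.2 0 0 0;.1 0 0 -.23 0 0 0;.1 0 0 -.25 0 0 0'
```

```text
time_s: 30.97
eef_pos: [0.4846, -0.0201, 0.3778]
ee_rot: [-0.0, 0.742, 0.671, -0.0]
wrist_force: [-0.5, 0.3, -2.0]
width: 0.288
grip_force: 34.6
time_s: 31.38
eef_pos: [0.5003, 0.0928, 0.3777]
ee_rot: [-0.0, 0.741, 0.671, -0.001]
wrist_force: [0.5, 0.4, -2.1]
width: 0.287
grip_force: 34.6
time_s: 31.8
eef_pos: [0.516, 0.2055, 0.3775]
ee_rot: [-0.0, 0.741, 0.671, -0.001]
wrist_force: [1.4, -0.0, -1.0]
width: 0.287
grip_force: 34.6
time_s: 32.22
eef_pos: [0.531, 0.3178, 0.3776]
ee_rot: [-0.001, 0.74, 0.672, -0.0]
wrist_force: [0.5, 0.3, -0.9]
width: 0.287
grip_force: 34.6
time_s: 32.63
eef_pos: [0.531, 0.314, 0.2665]
ee_rot: [-0.0, 0.741, 0.671, -0.003]
wrist_force: [-0.0, -0.1, -1.2]
width: 0.288
grip_force: 34.6
time_s: 33.05
eef_pos: [0.5322, 0.3153, 0.2405]
ee_rot: [0.0, 0.741, 0.671, 0.0]
wrist_force: [0.2, 0.4, -0.5]
width: 0.287
grip_force: 34.6
```

```bash
python3 -m creep '.1 .01 .01 -.02 0 0 0;.1 .01 .01 -.04 0 0 0;.1 .01 .01 -.06 0 0 0;.1 .01 .01 -.073 0 0 0;.1 .01 .01 -.077 0 0 0'
python3 -m creep '.1 0 0 -.005 0 0 0;.1 0 0 -.01 0 0 0;.1 0 0 -.013 0 0 0;.1 0 0 -.013 0 0 0;.1 0 0 -.013 0 0 0'
```

```text
time_s: 33.47
eef_pos: [0.5331, 0.3163, 0.2308]
ee_rot: [0.0, 0.741, 0.671, -0.0]
wrist_force: [-0.5, 0.1, -1.6]
width: 0.286
grip_force: 34.6
time_s: 33.88
eef_pos: [0.5331, 0.3164, 0.2301]
ee_rot: [0.0, 0.741, 0.671, 0.0]
wrist_force: [-2.9, -2.0, 5.5]
width: 0.287
grip_force: 35.3
```

```bash
python3 -m creep '.35 0 0 0 0 0 0;.45 0 0 0 0 0 0;.55 0 0 0 0 0 0;.6 0 0 0 0 0 0;.6 0 0 0 0 0 0'
python3 -m creep '.6 0 0 .1 0 0 0;.6 0 0 .3 0 0 0;.6 0 0 .5 0 0 0;.6 0 0 .75 0 0 0;.6 0 0 1 0 0 0'
python3 -m creep '.7 .02 -.17 0 0 0 0;.7 .04 -.35 0 0 0 0;.7 .05 -.52 0 0 0 0;.7 .07 -.7 0 0 0 0;.7 .09 -.87 0 0 0 0'
python3 -m creep '.7 .02 -.17 0 0 0 0;.7 .04 -.35 0 0 0 0;.7 .05 -.52 0 0 0 0;.7 .07 -.7 0 0 0 0;.7 .09 -.87 0 0 0 0'
python3 -m creep '.7 .02 -.17 0 0 0 0;.7 .04 -.35 0 0 0 0;.7 .05 -.52 0 0 0 0;.7 .07 -.7 0 0 0 0;.7 .09 -.87 0 0 0 0'
python3 - <<'E'
from h import *
im=get_image("top")
print([b["point"] for b in boxes_of(im,"puck")],ray(im,320+404/4.6,140+190/4.6,.017))
c=im["color"].astype(int); m=(c[...,0]>=c[...,2]-2)  # bluish-grey vs brown bench
p=seg(im,m,(392,422,165,196)); print(circ(im,p,.016),len(p))
c2=cv2.GaussianBlur(im["color"],(3,3),0).max(2)
print("block",rect(im,seg(im,c2<60,(240,282,180,232)),.058))
cv2.imwrite("pics/t7.png",cv2.resize(im["color"][150:250,190:440],None,fx=3.2,fy=3.2,interpolation=2))
E
```

```text
time_s: 34.3
eef_pos: [0.5332, 0.3164, 0.2293]
ee_rot: [-0.0, 0.741, 0.671, 0.0]
wrist_force: [0.3, -0.2, -0.3]
width: 0.605
grip_force: 0.0
time_s: 34.72
eef_pos: [0.5328, 0.3164, 0.3512]
ee_rot: [-0.0, 0.741, 0.671, -0.0]
wrist_force: [-0.3, 0.7, 0.3]
width: 0.595
grip_force: 0.0
time_s: 35.13
eef_pos: [0.5439, 0.211, 0.3504]
ee_rot: [0.0, 0.741, 0.671, 0.0]
wrist_force: [0.2, 0.6, -0.1]
width: 0.699
grip_force: 0.0
time_s: 35.55
eef_pos: [0.5547, 0.1065, 0.3503]
ee_rot: [0.0, 0.741, 0.671, 0.0]
wrist_force: [-0.0, 0.2, -0.5]
width: 0.702
grip_force: 0.0
time_s: 35.97
eef_pos: [0.5655, 0.0021, 0.3504]
ee_rot: [0.0, 0.741, 0.671, 0.0]
wrist_force: [-0.3, -0.0, -0.0]
width: 0.7
grip_force: 0.0
[[0.5975, -0.3157, 0.0185]] [ 0.59407606 -0.31579462  0.017     ]
[595.0, -316.7, 34.7, 35.4, 100.2] 32
block [517.4, 156.6, 42.3, 84.5, 84.2]
```

View pics/t7.png

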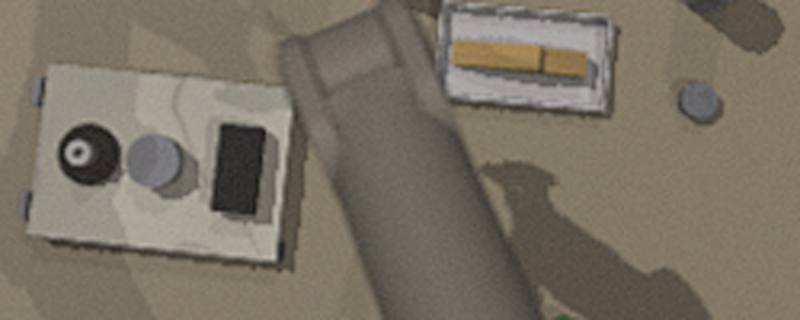

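The row reads pad (88,154), tin (154,161), block (238,168), and the puck is at (699,101). I'll pick up the puck.

```bash
python3 -m creep '.7 .02 -.17 0 0 0 0;.7 .04 -.35 0 0 0 0;.7 .05 -.52 0 0 0 0;.7 .07 -.7 0 0 0 0;.7 .08 -.88 0 0 0 0'
python3 -m creep '.7 .02 -.17 0 0 0 0;.7 .04 -.35 0 0 0 0;.7 .05 -.52 0 0 0 0;.7 .07 -.7 0 0 0 0;.7 .08 -.88 0 0 0 0'
python3 -m creep '.7 .02 -.17 0 0 0 0;.7 .04 -.35 0 0 0 0;.7 .05 -.55 0 0 0 0;.7 .07 -.75 0 0 0 0;.7 .08 -.89 0 0 0 0'
python3 -m creep '.7 0 0 -.2 0 0 0;.7 0 0 -.4 0 0 0;.7 0 0 -.6 0 0 0;.7 0 0 -.8 0 0 0;.7 0 0 -.95 0 0 0'
python3 -m creep '.7 0 0 -.15 0 0 0;.7 0 0 -.3 0 0 0;.7 0 0 -.38 0 0 0;.7 0 0 -.44 0 0 0;.7 0 0 -.46 0 0 0'
```

```text
time_s: 36.48
eef_pos: [0.5754, -0.1023, 0.3503]
ee_rot: [0.0, 0.741, 0.672, 0.0]
wrist_force: [0.0, -0.5, 0.5]
width: 0.701
grip_force: 0.0
time_s: 36.9
eef_pos: [0.5851, -0.2079, 0.3503]
ee_rot: [0.0, 0.741, 0.672, 0.001]
wrist_force: [0.5, -0.6, 0.2]
width: 0.7
grip_force: 0.0
time_s: 37.32
eef_pos: [0.5945, -0.3166, 0.3501]
ee_rot: [0.0, 0.742, 0.671, 0.0]
wrist_force: [-0.3, 0.1, -0.3]
width: 0.698
grip_force: 0.0
time_s: 37.73
eef_pos: [0.5943, -0.3139, 0.2339]
ee_rot: [-0.001, 0.741, 0.671, 0.0]
wrist_force: [-0.5, -0.7, 0.7]
width: 0.701
grip_force: 0.0
time_s: 38.15
eef_pos: [0.5944, -0.3143, 0.1795]
ee_rot: [-0.001, 0.741, 0.671, 0.0]
wrist_force: [-0.9, -0.6, -0.7]
width: 0.705
grip_force: 0.0
```

Run:
```python
from h import *
im=get_image("top")
c=im["color"].astype(int); c2=cv2.GaussianBlur(im["color"],(3,3),0)
k=c2.astype(int); m=(k[...,0]>=k[...,2]-2)&(k.max(2)<190)&(k.max(2)>60)
print("tin",circ(im,seg(im,m,(229,250,186,214)),.061))
print("pad",circ(im,seg(im,c2.max(2)<85,(204,230,184,212)),.045)); print("hub",circ(im,seg(im,c2.max(2)>125,(209,219,192,203)),.075))
print([b["point"] for b in boxes_of(im,"tin")],[b["point"] for b in boxes_of(im,"pad")])
cv2.imwrite("pics/t8.png",cv2.resize(im["color"][160:240,190:290],None,fx=7,fy=7,interpolation=2))
```

```text
tin [525.4, 242.5, 47.1, 52.8, 178.6]
pad [532.0, 313.5, 57.8, 59.9, 142.6]
hub [533.2, 316.4, 20.6, 21.2, 24.1]
[[0.3445, -0.1822, 0.0348], [0.5303, 0.2416, 0.0624]] [[0.5295, 0.3093, 0.0426]]
```

View pics/t8.png

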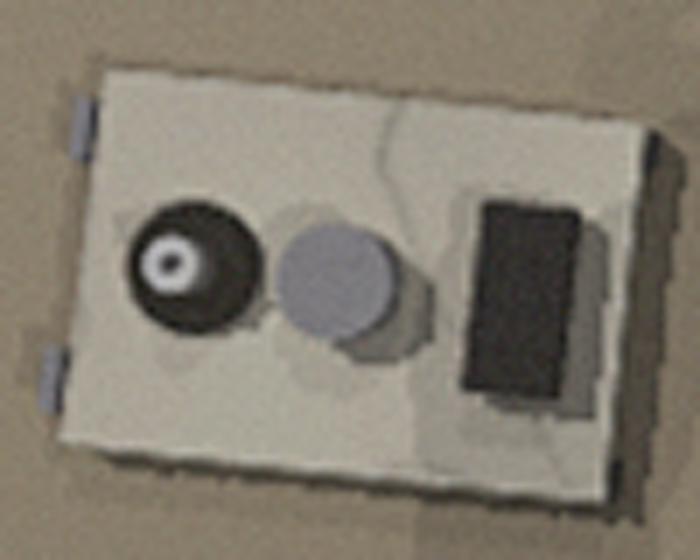

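Pad, tin and block lie in one row on the flat panel with clear gaps, at (195,268), (337,282) and (522,300) in the crop. I'll grip the puck.

```bash
python3 -m creep '.6 .01 -.01 0 0 0 0;.5 .01 -.01 0 0 0 0;.4 .01 -.01 0 0 0 0;.3 .01 -.01 0 0 0 0;.3 .01 -.01 0 0 0 0' 25
python3 -m creep '.3 0 0 0 0 0 0;.3 0 0 .05 0 0 0;.3 0 0 .2 0 0 0;.3 0 0 .4 0 0 0;.3 0 0 .6 0 0 0'
python3 -m creep '.3 0 0 .2 0 0 0;.3 0 0 .4 0 0 0;.3 0 0 .6 0 0 0;.3 0 0 .8 0 0 0;.3 0 0 .9 0 0 0'
```

```text
time_s: 38.72
eef_pos: [0.5961, -0.3164, 0.1814]
ee_rot: [0.001, 0.741, 0.671, 0.0]
wrist_force: [-0.7, -1.0, 6.3]
width: 0.45
grip_force: 24.9
time_s: 39.13
eef_pos: [0.5951, -0.3158, 0.2525]
ee_rot: [-0.001, 0.741, 0.671, -0.0]
wrist_force: [-0.2, -0.5, -0.8]
width: 0.45
grip_force: 25.3
time_s: 39.55
eef_pos: [0.5961, -0.3159, 0.3636]
ee_rot: [0.002, 0.741, 0.671, 0.001]
wrist_force: [1.1, -0.2, 0.2]
width: 0.452
grip_force: 25.3
```

```bash
python3 -m creep '.3 -.02 .12 0 0 0 0;.3 -.05 .3 0 0 0 0;.3 -.09 .52 0 0 0 0;.3 -.13 .75 0 0 0 0;.3 -.16 .98 0 0 0 0'
python3 -m creep '.3 -.03 .2 0 0 0 0;.3 -.06 .39 0 0 0 0;.3 -.1 .59 0 0 0 0;.3 -.13 .79 0 0 0 0;.3 -.16 .98 0 0 0 0'
python3 -m creep '.3 -.03 .2 0 0 0 0;.3 -.06 .39 0 0 0 0;.3 -.1 .59 0 0 0 0;.3 -.13 .79 0 0 0 0;.3 -.16 .98 0 0 0 0'
python3 -m creep '.3 -.03 .2 0 0 0 0;.3 -.06 .4 0 0 0 0;.3 -.1 .64 0 0 0 0;.3 -.13 .84 0 0 0 0;.3 -.16 .98 0 0 0 0'
python3 -m creep '.3 0 0 -.2 0 0 0;.3 0 0 -.4 0 0 0;.3 0 0 -.6 0 0 0;.3 0 0 -.75 0 0 0;.3 0 0 -.8 0 0 0'
python3 -m creep '.3 0 0 -.05 0 0 0;.3 0 0 -.1 0 0 0;.3 0 0 -.12 0 0 0;.3 0 0 -.13 0 0 0;.3 0 0 -.13 0 0 0'
```

```text
time_s: 39.97
eef_pos: [0.5749, -0.1962, 0.3582]
ee_rot: [-0.001, 0.741, 0.671, -0.001]
wrist_force: [0.7, 0.5, -1.2]
width: 0.45
grip_force: 25.3
time_s: 40.38
eef_pos: [0.5556, -0.0785, 0.3585]
ee_rot: [-0.001, 0.741, 0.672, -0.001]
wrist_force: [0.2, -0.5, -0.8]
width: 0.454
grip_force: 25.3
time_s: 40.8
eef_pos: [0.5362, 0.0387, 0.3585]
ee_rot: [-0.001, 0.741, 0.672, -0.001]
wrist_force: [0.4, 0.3, -0.5]
width: 0.452
grip_force: 25.3
time_s: 41.22
eef_pos: [0.5166, 0.1574, 0.3587]
ee_rot: [-0.001, 0.74, 0.672, -0.001]
wrist_force: [0.2, -0.0, -0.1]
width: 0.456
grip_force: 25.3
time_s: 41.63
eef_pos: [0.5161, 0.1541, 0.2601]
ee_rot: [-0.002, 0.741, 0.672, -0.003]
wrist_force: [-1.0, 1.1, -0.4]
width: 0.452
grip_force: 25.3
time_s: 42.05
eef_pos: [0.5189, 0.1544, 0.249]
ee_rot: [0.0, 0.741, 0.671, 0.0]
wrist_force: [-0.5, 0.3, -0.7]
width: 0.454
grip_force: 25.3
```

```bash
python3 -m creep '.3 -.01 .017 -.02 0 0 0;.3 -.01 .017 -.04 0 0 0;.3 -.01 .017 -.055 0 0 0;.3 -.01 .017 -.062 0 0 0;.3 -.01 .017 -.065 0 0 0'
python3 -m creep '.3 0 0 -.005 0 0 0;.3 0 0 -.01 0 0 0;.3 0 0 -.01 0 0 0;.3 0 0 -.01 0 0 0;.3 0 0 -.01 0 0 0'
```

```text
time_s: 42.47
eef_pos: [0.5175, 0.1563, 0.2406]
ee_rot: [-0.0, 0.741, 0.671, -0.0]
wrist_force: [0.5, -0.2, -1.0]
width: 0.448
grip_force: 25.3
time_s: 42.88
eef_pos: [0.5176, 0.1565, 0.2403]
ee_rot: [0.0, 0.741, 0.671, -0.0]
wrist_force: [-1.9, -1.6, 7.3]
width: 0.452
grip_force: 26.0
```

Contact felt, so I'll release, rise and move clear.

```bash
python3 -m creep '.5 0 0 0 0 0 0;.55 0 0 0 0 0 0;.6 0 0 0 0 0 0;.65 0 0 0 0 0 0;.65 0 0 0 0 0 0'
python3 -m creep '.65 0 0 .1 0 0 0;.65 0 0 .3 0 0 0;.65 0 0 .5 0 0 0;.65 0 0 .75 0 0 0;.65 0 0 1 0 0 0'
python3 -m creep '.65 0 -.2 0 0 0 0;.65 0 -.4 0 0 0 0;.65 0 -.6 0 0 0 0;.65 0 -.8 0 0 0 0;.65 0 -1 0 0 0 0'
python3 -m creep '.65 0 -.2 0 0 0 0;.65 0 -.4 0 0 0 0;.65 0 -.6 0 0 0 0;.65 0 -.8 0 0 0 0;.65 0 -1 0 0 0 0'
python3 - <<'E'
from h import *
im=get_image("top"); s=get_image("scene")
f=lambda a:cv2.resize(a,(780,290),interpolation=2)
A=cv2.resize(im["color"][100:260,190:440],None,fx=3,fy=3,interpolation=2)[:300,:750]
cv2.imwrite("pics/end.png",np.vstack([cv2.resize(im["color"][150:245,190:440],(750,285),interpolation=2),cv2.resize(s["color"][110:213,190:460],(750,286),interpolation=2)]))
E
```

```text
time_s: 43.3
eef_pos: [0.5176, 0.1564, 0.2395]
ee_rot: [-0.0, 0.741, 0.671, -0.0]
wrist_force: [0.0, -0.4, -0.0]
width: 0.647
grip_force: 0.0
time_s: 43.72
eef_pos: [0.5172, 0.1565, 0.3614]
ee_rot: [-0.0, 0.741, 0.671, -0.0]
wrist_force: [0.6, -0.9, -0.1]
width: 0.65
grip_force: 0.0
time_s: 44.13
eef_pos: [0.5173, 0.0355, 0.3606]
ee_rot: [0.0, 0.741, 0.671, 0.0]
wrist_force: [-0.3, -0.3, -0.3]
width: 0.651
grip_force: 0.0
time_s: 44.55
eef_pos: [0.5174, -0.0846, 0.3605]
ee_rot: [0.0, 0.741, 0.671, 0.0]
wrist_force: [0.4, -0.0, -0.6]
width: 0.655
grip_force: 0.0
```

View pics/end.png

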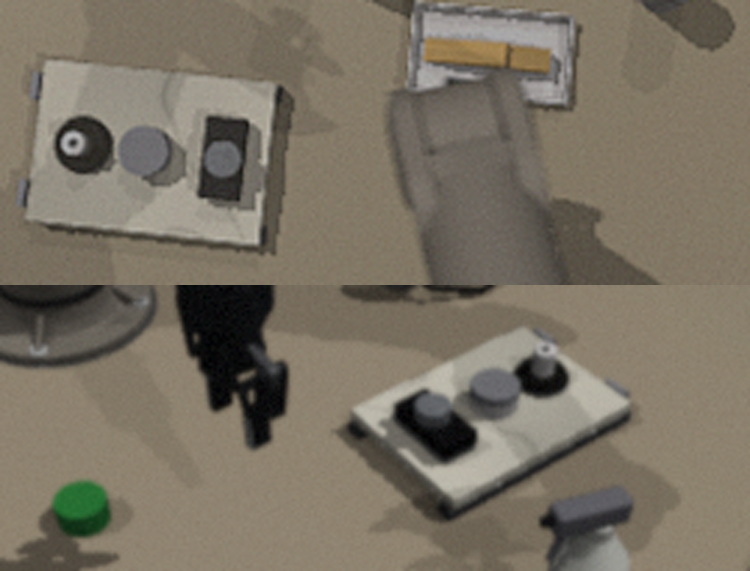

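The puck sits centred on the block at (222,158) in the upper view. The row is complete, the wedge lies in the tray, and the gripper is clear.

```bash
python3 -c "
from workcell import *
print(sign_off())"
```

```text
the job is handed in; nothing more can be done
None
```

The job is handed in after about 45 s of the 131 s: the panel is down flat, the wedge lies flat in the tray, and the pad, tin and block are in a row on the panel with the puck centred on the block.

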